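# Load a glove carton into its bench holder by tipping it over the holder's edge

## Robot

A 7-joint arm with a two-finger parallel gripper is mounted at the origin on the work surface. World frame = base frame: x ahead of the robot, y to its left, z up, the work surface at z = 0. Lengths are in m, angles in rad, forces in N, time in s.
With the tool pointing down it reaches from about 0.4 to 0.85 m from the base axis. Payload 6.9 kg.
Tool frame: the origin (TCP) lies midway between the tips of the shut fingers; the grasp point (between the pads) lies 19 mm behind it (pinch_z is the z of the grasp point in the tool frame, in m); z points along the fingers, y is the line along which they close (so a half turn about z gives the same grasp; the last joint's range is limited). The gripper opens to 85 mm and grips with 20 to 120 N. Pads are 22 mm wide; open, the fingers measure 114 mm over their backs; the gripper's body (76 mm by 85 mm) begins 54 mm behind the grasp point. The pads swing forward as they close: fully open they stand 13 mm farther back than shut.
Start: joints at [-1.067, 0.507, -0.238, 1.5, 0.126, 1.149, -0.155], TCP at [0.242, 0.576, 0.231] pointing down, gripper open.
Joint ranges: [-3.08, 3.08], [-0.24, 2.05], [-1.43, 1.35], [0, 2.5], [-1.52, 4.66], [0.17, 1.96], [-2.89, 2.89]. Speed limits (rad/s): [2.39, 2.39, 3.14, 3.14, 3.14, 3.14, 3.14].

## Interface

Orientations are given as a 3x3 rotation matrix whose columns are the frame's x, y, z axes.
In Python, from station import get_obs, read_camera, camera_model, hand_in, find_in, cut_out, pinch_z gives the robot as it stands. The module is installed in compiled form; this text tells all that it offers.
- The arm moves only by the tool carry_out, never from a script. Its argument "series" is a list of rows, each an object with "dp": the shift along the world's x, y, z in units of 40 mm (1.0 is 40 mm), a list of three; "roll": the turn about the world's z in units of 4 degrees (1.0 is 4 degrees); "gripper": the closure, from -1 (fully open) to 1 (shut), so that 0 is half open. A call has 1 to 5 rows; each row shifts and turns the commanded pose from where the row before left it; what a row does not reach is not made up. A row lasts 1/8 s, in which the tool goes at most 62.5 mm and 10.7 degrees, less where a joint would pass 70% of its speed; a pose out of reach is approached as far as the arm can. A call with a number of a shift or a turn outside -1 to 1 is refused whole. A call with a gripper value outside its range is refused whole. The fingers move at their own pace and stop on an object; "squeeze" is the grip in N (left out, the last holds). Time passes only in rows, so rows that do not move let the fingers close. It gives the time, the measured TCP pose, the force, the opening and the grip force at its end, in the units of the state.
- get_obs(): the state, without advancing time (a new reading comes with each control period).
- read_camera(name): name is "scene" or "side" or "wrist"; returns the picture (480x640x3 uint8, red, green, blue); there is no depth.
- camera_model(name): a dict with "fx", "fy", "cx", "cy" (pixels), "R" (3x3) and "t" (3): a world point X has camera coordinates R X + t. Camera axes: x right, y down, z forward; pixel columns grow to the right and rows downward; lengths in m; the calibration is good to about 2 mm. A picture is of the moment at which its call begins: read the wrist's pose just before it. camera_model takes no time and is no camera call; for the wrist camera it gives the pose at the moment of the call.
- hand_in(): hands the job in; it is judged then, once.
Trained networks look in the newest picture that a camera, given by its name, has taken for a name from the list of things; names that differ only in an ending like _2 or _b are one class to them, and where a whole thing is asked for, a point or a joint stands for the part that bears it (a point fixed in the world has none). Each returns a list of dicts, best first, with "confidence" (0 to 1); they miss things now and then, are a little off and sometimes report something else, mostly with a low value. They report only what shows in the picture. A call takes as long as a camera call. They do not tell look-alikes from the thing itself.
- find_in(camera, name): "box" ([left, top, width, height] in pixels, round what is visible of it).
- cut_out(camera, name): "mask" (480x640 bool, what is visible of it) and "box" ([left, top, width, height] in pixels, round what is visible of it).
The state is a dict: "clock": time; "qpos": joint angles; "dq": joint speeds; "effort": joint torques, N m; "eef_pos": TCP position; "tcp_rot": TCP orientation; "wrist_force": force on the tool from outside, world axes, zero at the start; "torque": the same for the moment, N m; "grip_width": finger opening in m; "grasp_force": force on a finger pad.
Only numpy, scipy, OpenCV 4.12 (cv2) and the standard library are available. Lean on these libraries where they do the work, as an engineer would, in place of code of your own. Each camera call takes 0.05 s, during which the arm holds its last target. There are 200 camera calls.

## Task

Load the glove carton, which stands on end, into the low metal holder without lifting it: first slide its foot, still upright, squarely up against the holder's front edge, then push its top so that it tips over that edge and lies on its back in the holder with the opening panel facing up. Finally push it along the holder until its far end sits square against the back stop, and leave it there; do not disturb the bottle, beaker or tip box.

Things in the scene. Friction and masses are not known exactly. Their poses are not given: they have to be found in the camera images.
- holder: Fixed aluminium tray. Origin: middle of its front (loading) edge, at table level; +x along the tray from front edge to back stop, y across, z up. Front edge (x = 0): upright step 14 mm high; flat deck behind it, top 14 mm above the table, 158 mm wide. Side rails from x = 40 mm to the stop, inner faces at y = +-73 mm, tops 30 mm above the table.
- holder_stop (a point): Middle of the deck's far end, at deck height (14 mm up), on the face of the back stop: holder x = 250 mm. Axes as the holder's. The stop is a plate 10 mm thick, its top 75 mm above the table.
- carton: White board glove carton, too thick to grip: 90 mm deep (x), 110 wide (y), 200 tall (z), 0.25 to 0.5 kg. Origin: centre of its foot (underside); z from foot to top. Starts standing, its foot 5 to 50 mm short of the front edge, back (+x) towards the holder within 0.15 rad. Pushed below 50 mm height it slides upright; above 100 mm it tips; leaned 30 degrees it falls over by itself.
- carton_front (a point): Middle of the carton's front (its -x face, 45 mm from its middle plane, 100 mm above the foot), at the long oval grey opening panel. Axes as the carton's. Carton upright at the edge: carton at holder x = -45 mm. Carton home: lying front up, carton (centre of its near end face) at holder x = 50 mm, 59 mm above the table, this point 104 mm above the table.
- bottle: Bystander: capped round reagent bottle, 72 mm diameter, 160 mm tall, standing beside the holder on its +y side. Origin: centre of its underside.
- tipbox: Bystander: low closed box of pipette tips, 85 x 120 x 65 mm, on the holder's +y side. Origin: centre of its underside.
- beaker: Bystander: round open beaker, 70 mm diameter, 90 mm tall, beyond the back stop. Origin: centre of its underside.
Mind the look-alikes: they are no part of the job. What is shaped like the carton but blue or pink is not meant.

How it is judged:
By the outcome, as a careful person would: the job done as asked, in the order asked, and still so for the second after the job is handed in, with the robot touching nothing.
It also fails if it takes over 58 s, if anything falls off the work surface, if the arm or the gripper's body presses on something with over 40 N, if the wrist force passes 120 N, or if a joint passes its speed limit or range.

## Working session

There is one attempt and no reset: what is moved stays moved. The work goes in short steps, Python scripts to look and compute and a tool call to move; the robot and the scene stay as the last step left them, time stands still between calls to the robot, and variables do not carry over. Pictures are saved under pics/ and viewed, at most 11 in all, crops included, and the job is handed in when it is done.

Besides the shell and the picture viewer there is one more tool, called by a JSON object that holds its "method" and its "body", one argument or row to a line. carry_out: Moves the arm, as the interface text tells. Shifts and turns lie within -1 to 1; 1 stands for 40 mm of shift or 4 degrees of turn. Its arguments: {"type":"object","properties":{"series":{"type":"array","items":{"type":"object","properties":{"dp":{"type":"array","items":{"type":"number","minimum":-1,"maximum":1}},"roll":{"type":"number","minimum":-1,"maximum":1},"gripper":{"type":"number"}}}},"squeeze":{"type":"number"}},"required":["series"]}

```bash
mkdir -p pics; cat > h.py <<'E'
import numpy as np, cv2
from station import *
def save(c,n):
    im=read_camera(c); cv2.imwrite(f'pics/{n}.png',im[:,:,::-1]); return im
def ray(c,u,v,z):
    m=camera_model(c);R=np.array(m['R']);t=np.array(m['t'])
    o=-R.T@t; d=R.T@np.array([(u-m['cx'])/m['fx'],(v-m['cy'])/m['fy'],1])
    return o+d*(z-o[2])/d[2]
def proj(c,X):
    m=camera_model(c);p=np.array(m['R'])@np.array(X)+np.array(m['t'])
    return np.array([m['fx']*p[0]/p[2]+m['cx'],m['fy']*p[1]/p[2]+m['cy']])
E
python3 - <<'E'
from h import *
for c in ['scene','side']:
    save(c,c+'0')
    m=camera_model(c);print(c,(-np.array(m['R']).T@np.array(m['t'])).round(3),np.array(m['R'])[2].round(2))
    for n in ['carton','holder','bottle','tipbox','beaker','carton_front']:
        print(n,[(np.round(d['box']),round(d['confidence'],2)) for d in find_in(c,n)])
print(get_obs())
E
```

```text
scene [ 0.962 -0.043  0.808] [-0.49  0.01 -0.87]
carton [(array([409., 224.,  86., 110.]), 0.81), (array([292.,  80.,  61., 102.]), 0.77), (array([332., 142.,  72., 117.]), 0.73)]
holder [(array([187., 210., 155., 104.]), 0.64), (array([135., 267.,  52.,  49.]), 0.35)]
bottle [(array([213., 301.,  47.,  56.]), 0.89)]
tipbox [(array([268., 285.,  72.,  63.]), 0.88), (array([334., 143.,  69., 114.]), 0.64)]
beaker [(array([136., 266.,  52.,  50.]), 0.7)]
carton_front [(array([334., 142.,  71., 115.]), 0.93), (array([408., 225.,  89., 108.]), 0.87), (array([288.,  81.,  68., 105.]), 0.81), (array([189., 207., 154., 110.]), 0.4)]
side [ 0.723 -0.637  0.621] [-0.2   0.76 -0.62]
carton [(array([148., 172.,  86., 132.]), 0.89), (array([366., 140.,  71., 119.]), 0.77), (array([258., 164.,  73., 122.]), 0.76)]
holder [(array([253., 287., 124., 138.]), 0.85)]
bottle [(array([389., 307.,  57., 108.]), 0.68)]
tipbox [(array([365., 278.,  59.,  79.]), 0.7), (array([388., 305.,  57., 110.]), 0.39), (array([248., 286., 124., 145.]), 0.16)]
beaker [(array([306., 400.,  64.,  80.]), 0.82)]
carton_fro
[... 239 characters left out ...]
9, -0.15478944]), 'dq': array([-0.00144714, -0.00032667,  0.00047505,  0.00016576,  0.00016978,
       -0.0020347 , -0.00045915]), 'effort': array([-7.69035960e-04, -6.20174217e+01, -2.18502693e+00, -2.49909014e+01,
        1.38267089e-02,  1.89792285e-03,  3.01592922e-05]), 'eef_pos': array([0.24213491, 0.57618608, 0.23127194]), 'tcp_rot': array([[-9.21908661e-01,  3.87407306e-01, -2.59010833e-05],
       [ 3.87407306e-01,  9.21908661e-01, -1.50732228e-05],
       [ 1.80389564e-05, -2.39304036e-05, -1.00000000e+00]]), 'wrist_force': array([-0.24142417, -0.75790912, -0.54617591]), 'torque': array([-0.02032325, -0.0073761 ,  0.04504171]), 'grasp_force': 0.0, 'grip_width': 0.08509036885900259}
```

View pics/scene0.png

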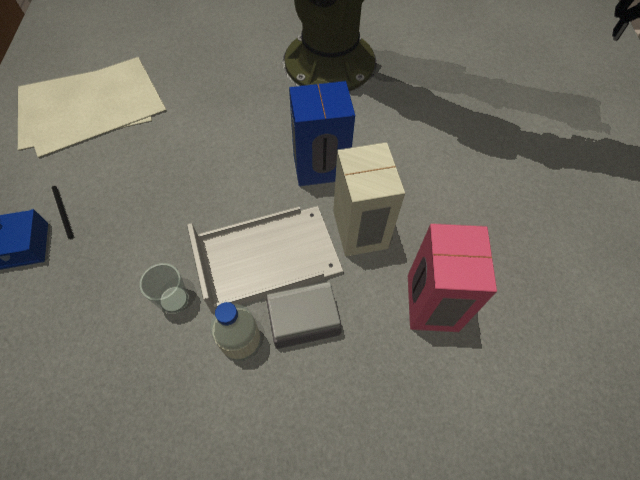

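View pics/side0.png

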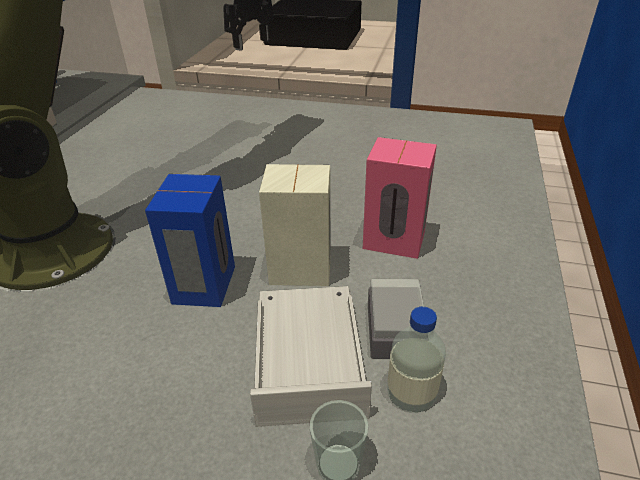

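Both views show the white carton standing in front of the holder's open edge (scene ≈(370,200), side ≈(296,225)). The blue and pink ones are the look-alikes. The holder runs towards −y, and the bottle and tip box are on its far (+x world) side. Next I'll fit the poses.

```bash
cat >> h.py <<'E'
from scipy.optimize import minimize
def boxpts(x0,x1,y0,y1,z0,z1): return np.array([[x,y,z] for x in(x0,x1) for y in(y0,y1) for z in(z0,z1)])
CART=[boxpts(-.045,.045,-.055,.055,0,.2)]
HOLD=[boxpts(0,.25,-.079,.079,0,.014),boxpts(.25,.26,-.079,.079,0,.075),boxpts(.04,.25,-.079,-.073,0,.03),boxpts(.04,.25,.073,.079,0,.03)]
def render(c,parts,p):
    im=np.zeros((480,640),np.uint8);C,S=np.cos(p[2]),np.sin(p[2])
    for b in parts:
        q=np.c_[p[0]+C*b[:,0]-S*b[:,1],p[1]+S*b[:,0]+C*b[:,1],b[:,2]]
        uv=np.array([proj(c,X) for X in q])
        cv2.fillConvexPoly(im,cv2.convexHull((uv*16).round().astype(np.int32)),1,shift=4)
    return im>0
def mask(c,name,uv):
    read_camera(c)
    ds=cut_out(c,name); k=[d for d in ds if d['mask'][uv[1],uv[0]]]
    return k[0]['mask'] if k else None
def fit(parts,ms,p0):
    def cost(p):
        s=0
        for c,m in ms.items():
            r=render(c,parts,p); s+=1-(r&m).sum()/(r|m).sum()
        return s
    best=min((minimize(cost,np.array(p0)+[0,0,a],method='Nelder-Mead',options=dict(initial_simplex=np.array(p0)+[0,0,a]+np.array([[0,0,0],[.02,0,0],[0,.02,0],[0,0,.1]]),xatol=2e-4,fatol=1e-4)) for a in(-.1,.1)),key=lambda r:r.fun)
    return best.x,best.fun
E
cat > m.py <<'E'
from h import *
a=[ray('scene',*u,.2) for u in [(336,149),(387,144),(403,192),(346,200)]];print(np.round(a,3))
b=[ray('scene',*u,.014) for u in [(319,207),(343,271)]];print(np.round(b,3))
ctr=np.mean(a,0);e=np.mean(b,0)
ms={c:mask(c,'carton',uv) for c,uv in [('scene',(375,225)),('side',(295,225))]}
ms={c:m for c,m in ms.items() if m is not None};print(list(ms))
pc=fit(CART,ms,[ctr[0],ctr[1],-np.pi/2]);print('carton',pc)
mh={c:mask(c,'holder',uv) for c,uv in [('scene',(270,250)),('side',(305,340))]}
mh={c:m for c,m in mh.items() if m is not None};print(list(mh))
ph=fit(HOLD,mh,[e[0],e[1],-np.pi/2]);print('holder',ph)
for c in['scene','side']:
    im=read_camera(c)[:,:,::-1].copy()
    for parts,p,col in[(CART,pc[0],(0,0,255)),(HOLD,ph[0],(0,255,0))]:
        k,_=cv2.findContours(render(c,parts,p).astype(np.uint8),0,1);cv2.drawContours(im,k,-1,col,1)
    cv2.imwrite(f'pics/{c}_fit.png',im)
i=[cv2.imread(f'pics/{c}_fit.png') for c in('scene','side')]
cv2.imwrite('pics/fit.png',np.hstack([cv2.resize(i[0][120:340,150:430],(400,314)),cv2.resize(i[1][140:440,200:450],(400,480))[:314]]) if 0 else np.hstack([cv2.resize(i[0][120:345,150:450],(400,300)),cv2.resize(i[1][150:435,130:510],(400,300))]))
E
python3 m.py
```

```text
[[ 0.458 -0.003  0.2  ]
 [ 0.447  0.086  0.2  ]
 [ 0.548  0.104  0.2  ]
 [ 0.563  0.01   0.2  ]]
[[ 0.458 -0.031  0.014]
 [ 0.604  0.014  0.014]]
['scene', 'side']
carton (array([ 0.50225112,  0.0525041 , -1.37217039]), np.float64(0.05546974836892893))
['scene', 'side']Traceback (most recent call last):
  File "m.py", line 10, in <module>
    ph=fit(HOLD,mh,[e[0],e[1],-np.pi/2]);print('holder',ph)
  File "h.py", line 33, in fit
    best=min((minimize(cost,np.array(p0)+[0,0,a],method='Nelder-Mead',options=dict(initial_simplex=np.array(p0)+[0,0,a]+np.array([[0,0,0],[.02,0,0],[0,.02,0],[0,0,.1]]),xatol=2e-4,fatol=1e-4)) for a in(-.1,.1)),key=lambda r:r.fun)
  File "h.py", line 33, in <genexpr>
    best=min((minimize(cost,np.array(p0)+[0,0,a],method='Nelder-Mead',options=dict(initial_simplex=np.array(p0)+[0,0,a]+np.array([[0,0,0],[.02,0,0],[0,.02,0],[0,0,.1]]),xatol=2e-4,fatol=1e-4)) for a in(-.1,.1)),key=lambda r:r.fun)
              ~~~~~~~~^^^^^^^^^^^^^^^^^^^^^^^^^^^^^^^^^^^^^^^^^^^^^^^^^^^^^^^^^^^^^^^^^^^^^^^^^^^^^^^^^^^^^^^^^^^^^^^^^^^^^^^^^^^^^^^^^^^^^^^^^^^^^^^^^^^^^^^^^^^^^^^^^^^^^^^^^^^^^^^^^^^^^^^^^^
    res = _minimize_neldermead(fun, x0, args, callback, bounds=bounds,
                               **options)
    fxc = func(xc)
    fx = function(np.copy(x), *(wrapper_args + args))
  File "h.py", line 31, in cost
    r=render(c,parts,p); s+=1-(r&m).sum()/(r|m).sum()
  File "h.py", line 20, in render
    uv=np.array([proj(c,X) for X in q])
                 ~~~~^^^^^
  File "h.py", line 10, in proj
    m=camera_model(c);p=np.array(m['R'])@np.array(X)+np.array(m['t'])
ValueError: time passes only in moves, steps and waits
```

```bash
python3 - <<'E'
s=open('h.py').read()
s=s.replace("def save","import functools\n_cm=camera_model\n@functools.lru_cache\ndef camera_model(c): return _cm(c)\ndef save",1)
open('h.py','w').write(s)
E
python3 m.py; python3 -c "
from station import *;print(get_obs()['clock'])"
```

```text
[[ 0.458 -0.003  0.2  ]
 [ 0.447  0.086  0.2  ]
 [ 0.548  0.104  0.2  ]
 [ 0.563  0.01   0.2  ]]
[[ 0.458 -0.031  0.014]
 [ 0.604  0.014  0.014]]
['scene', 'side']
carton (array([ 0.50299716,  0.05138689, -1.36096276]), np.float64(0.07421694017448255))
['scene', 'side']
holder (array([ 0.5265562 , -0.00903043, -1.26009023]), np.float64(0.13536655131631792))
1.6
```

View pics/fit.png

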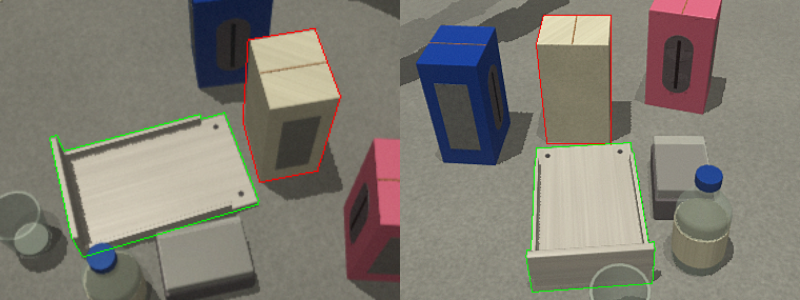

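The outlines fit both views well. In the holder frame the carton is at x≈−65 mm, y≈−4 mm, with a relative yaw of about −0.1 rad. I'll push with the back of an open finger, with its closing axis along holder x, so the gripper body stays clear of the tall face. First move: approach above the near side of the carton.

{"method": "carry_out", "body": {
  "series": [
    {"dp": [0.45, -0.8, 0], "roll": 0.85, "gripper": -1},
    {"dp": [0.45, -0.8, 0], "roll": 0.85, "gripper": -1},
    {"dp": [0.45, -0.8, 0], "roll": 0.85, "gripper": -1},
    {"dp": [0.45, -0.8, 0], "roll": 0.85, "gripper": -1},
    {"dp": [0.45, -0.8, 0], "roll": 0.85, "gripper": -1}
  ]
}}

```text
clock: 2.22
eef_pos: [0.3327, 0.4151, 0.2314]
tcp_rot: [[-0.995, 0.099, 0.0], [0.099, 0.995, 0.0], [-0.0, 0.0, -1.0]]
wrist_force: [0.4, -0.1, 0.0]
grip_width: 0.0854
grasp_force: 0.0
```

{"method": "carry_out", "body": {
  "series": [
    {"dp": [0.45, -0.8, 0], "roll": 0.85, "gripper": -1},
    {"dp": [0.45, -0.8, 0], "roll": 0.85, "gripper": -1},
    {"dp": [0.45, -0.8, 0], "roll": 0.85, "gripper": -1},
    {"dp": [0.45, -0.8, 0], "roll": 0.85, "gripper": -1},
    {"dp": [0.45, -0.8, 0], "roll": 0.85, "gripper": -1}
  ]
}}

```text
clock: 2.85
eef_pos: [0.4227, 0.2551, 0.2315]
tcp_rot: [[-0.981, -0.196, 0.0], [-0.196, 0.981, 0.0], [-0.0, 0.0, -1.0]]
wrist_force: [-0.1, 0.3, -0.2]
grip_width: 0.0852
grasp_force: 0.0
```

{"method": "carry_out", "body": {
  "series": [
    {"dp": [0.45, -0.8, 0], "roll": 0.85, "gripper": -1},
    {"dp": [0.45, -0.8, 0], "roll": 0.85, "gripper": -1},
    {"dp": [0, 0, 0], "roll": 0, "gripper": -1}
  ]
}}

```text
clock: 3.22
eef_pos: [0.4596, 0.1891, 0.2312]
tcp_rot: [[-0.953, -0.304, 0.001], [-0.304, 0.953, -0.001], [-0.0, -0.001, -1.0]]
wrist_force: [-0.3, 0.6, 0.3]
grip_width: 0.085
grasp_force: 0.0
```

```bash
cat > s.py <<'E'
from h import *
import sys
o=get_obs();H=np.array([.5266,-.0090]);X=np.array([.306,-.952]);Y=np.array([.952,.306])
d=o['eef_pos'][:2]-H;r=np.array(o['tcp_rot'])
print('t',round(o['clock'],2),'tcp',o['eef_pos'].round(4),'holder xy',(d@X).round(4),(d@Y).round(4),'tooly deg',np.degrees(np.arctan2(r[1,1],r[0,1])).round(1),'F',np.round(o['wrist_force'],1))
if len(sys.argv)>1: save(sys.argv[1],sys.argv[2])
E
python3 s.py side side1
```

```text
t 3.23 tcp [0.4596 0.1891 0.2312] holder xy -0.2091 -0.0031 tooly deg 107.7 F [-0.3  0.6  0.3]
```

View pics/side1.png

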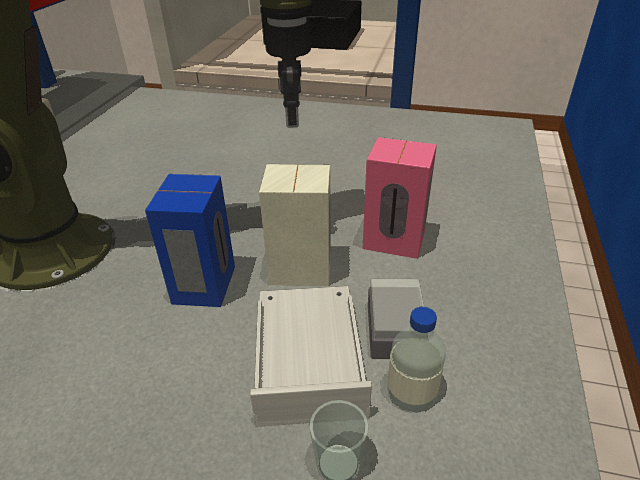

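The side view shows the gripper behind the carton, at pixel (290,100), in line with it and clear of the pink box. I'll go straight down.

{"method": "carry_out", "body": {
  "series": [
    {"dp": [0, 0, -1], "roll": 0, "gripper": -1},
    {"dp": [0, 0, -1], "roll": 0, "gripper": -1},
    {"dp": [0, 0, -1], "roll": 0, "gripper": -1},
    {"dp": [0, 0, -1], "roll": 0, "gripper": -1},
    {"dp": [0, 0, -1], "roll": 0, "gripper": -1}
  ]
}}

```text
clock: 3.9
eef_pos: [0.4578, 0.1938, 0.0303]
tcp_rot: [[-0.951, -0.31, 0.001], [-0.31, 0.951, 0.001], [-0.001, 0.001, -1.0]]
wrist_force: [0.2, -0.4, -0.6]
grip_width: 0.0855
grasp_force: 0.0
```

{"method": "carry_out", "body": {
  "series": [
    {"dp": [-0.05, -0.02, -0.6], "roll": 0, "gripper": -1},
    {"dp": [0.115, -0.357, 0], "roll": 0, "gripper": -1},
    {"dp": [0.115, -0.357, 0], "roll": 0, "gripper": -1}
  ]
}}

```text
clock: 4.28
eef_pos: [0.4659, 0.1628, 0.0081]
tcp_rot: [[-0.951, -0.31, 0.001], [-0.31, 0.951, 0.001], [-0.001, 0.0, -1.0]]
wrist_force: [-0.7, 1.7, 0.3]
grip_width: 0.0851
grasp_force: 0.0
```

```bash
python3 s.py scene scene2
```

```text
t 4.28 tcp [0.4659 0.1628 0.0081] holder xy -0.1821 -0.0052 tooly deg 108.1 F [-0.7  1.7  0.3]
```

View pics/scene2.png

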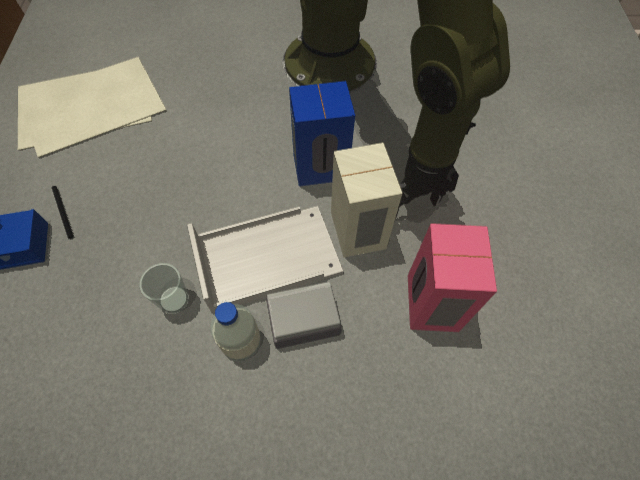

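{"method": "carry_out", "body": {
  "series": [
    {"dp": [0.06, -0.19, -0.05], "roll": 0, "gripper": -1}
  ]
}}

```text
clock: 4.45
eef_pos: [0.4687, 0.1553, 0.0064]
tcp_rot: [[-0.951, -0.308, 0.002], [-0.308, 0.951, 0.001], [-0.003, 0.001, -1.0]]
wrist_force: [-1.5, 2.4, 2.1]
grip_width: 0.0851
grasp_force: 0.0
```

```bash
cat > f.py <<'E'
from h import *
import sys
# fit yaw,x,y + forward lean about the foot's +x edge
def render_t(c,p):
    b=CART[0]-[.045,0,0];t=p[3]
    b=np.c_[b[:,0]*np.cos(t)+b[:,2]*np.sin(t),b[:,1],-b[:,0]*np.sin(t)+b[:,2]*np.cos(t)]+[.045,0,0]
    return render(c,[b],p)
ms={c:mask(c,'carton',(int(a),int(b))) for c,(a,b) in [('scene',proj('scene',[.507,.04,.12])),('side',proj('side',[.507,.04,.12]))]}
print({c:m is not None for c,m in ms.items()})
def cost(p): return sum(1-(render_t(c,p)&m).sum()/(render_t(c,p)|m).sum() for c,m in ms.items() if m is not None)
p0=np.array([.507,.04,-1.3,.02])
r=min((minimize(cost,p0+[0,0,a,0],method='Nelder-Mead',options=dict(initial_simplex=p0+[0,0,a,0]+np.vstack([np.zeros(4),np.diag([.02,.02,.1,.06])]),xatol=2e-4,fatol=1e-4)) for a in(-.06,.06)),key=lambda r:r.fun)
H=np.array([.5266,-.0090]);X=np.array([.306,-.952]);Y=np.array([.952,.306]);d=r.x[:2]-H
print('carton holder x,y',(d@X).round(4),(d@Y).round(4),'yaw rel',(r.x[2]+1.26).round(3),'lean',r.x[3].round(3),'cost',round(r.fun,3))
E
python3 f.py; python3 s.py
```

```text
{'scene': True, 'side': True}
carton holder x,y -0.0541 -0.0027 yaw rel -0.092 lean 0.013 cost 0.081
t 4.65 tcp [0.4681 0.1549 0.0057] holder xy -0.174 -0.0055 tooly deg 108.0 F [ 0.1  0.1 -0.2]
```

{"method": "carry_out", "body": {
  "series": [
    {"dp": [0.03, -0.095, 0], "roll": 0, "gripper": -1},
    {"dp": [0.03, -0.095, 0], "roll": 0, "gripper": -1}
  ]
}}

```text
clock: 4.9
eef_pos: [0.47, 0.1481, 0.0054]
tcp_rot: [[-0.951, -0.31, 0.0], [-0.31, 0.951, 0.001], [-0.0, 0.001, -1.0]]
wrist_force: [-2.0, 2.7, 0.2]
grip_width: 0.0855
grasp_force: 0.0
```

```bash
python3 f.py; python3 s.py side side3
```

```text
{'scene': False, 'side': True}
carton holder x,y -0.0588 -0.0028 yaw rel -0.065 lean 0.176 cost 0.029
t 5.1 tcp [0.4701 0.1475 0.0052] holder xy -0.1662 -0.0059 tooly deg 108.0 F [0.5 0.8 0.7]
```

View pics/side3.png

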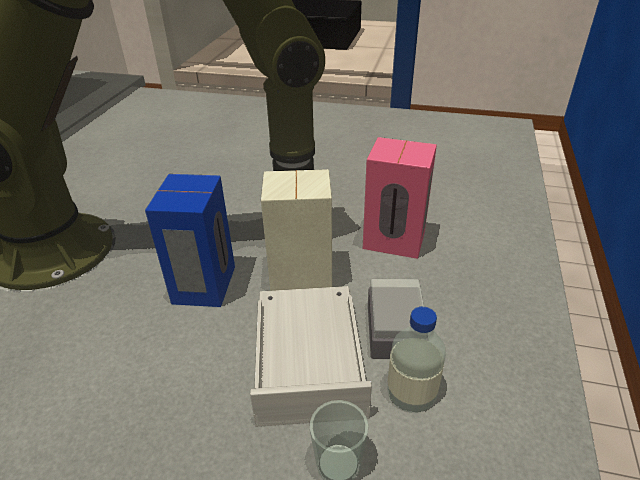

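The side view shows the carton upright or nearly so, its foot just short of the edge at about (270–330,285). I'll refit with both cameras, since one camera alone can't separate lean from position.

```bash
cat >> h.py <<'E'
def mask(c,name,uv):
    for n in (name,'carton_front',name):
        read_camera(c)
        k=[d for d in cut_out(c,n) if d['mask'][uv[1]-3:uv[1]+4,uv[0]-3:uv[0]+4].any() and 3000<d['mask'].sum()<13000]
        if k: return k[0]['mask']
E
python3 f.py
```

```text
{'scene': True, 'side': True}
carton holder x,y -0.0509 -0.0026 yaw rel -0.081 lean 0.043 cost 0.103
```

{"method": "carry_out", "body": {
  "series": [
    {"dp": [-0.15, 0.47, 0], "roll": 0, "gripper": -1},
    {"dp": [-0.9, -0.29, 0], "roll": 0, "gripper": -1},
    {"dp": [0, 0, 0], "roll": 0, "gripper": -1}
  ]
}}

```text
clock: 5.72
eef_pos: [0.4252, 0.1535, 0.0052]
tcp_rot: [[-0.951, -0.31, -0.003], [-0.31, 0.951, -0.002], [0.004, -0.001, -1.0]]
wrist_force: [0.5, -0.0, -0.1]
grip_width: 0.0854
grasp_force: 0.0
```

```bash
python3 f.py; python3 s.py scene scene4
```

```text
{'scene': True, 'side': True}
carton holder x,y -0.0487 -0.0032 yaw rel -0.04 lean 0.033 cost 0.102
t 5.92 tcp [0.4294 0.1551 0.0054] holder xy -0.186 -0.0424 tooly deg 108.0 F [ 0.8 -0.1 -0.9]
```

View pics/scene4.png

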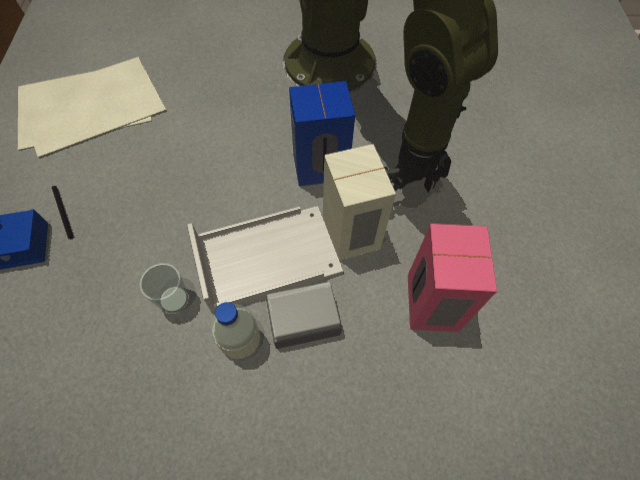

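The gripper is clear and the carton stands free, so the fitted lean is bias from the mask. I'll measure from the top-face corners instead: (325,153), (376,146), (393,192), (334,203), at z = 0.2.

```bash
cat > tp.py <<'E'
from h import *
H=np.array([.5266,-.0090]);X=np.array([.306,-.952]);Y=np.array([.952,.306])
# top face of the cream carton by colour, quadrilateral fit, edges -> pose (upright assumed)
def top(tag=None):
    im=read_camera('scene');hsv=cv2.cvtColor(im,cv2.COLOR_RGB2HSV)
    m=((hsv[:,:,2]>165)&(hsv[:,:,0]>8)&(hsv[:,:,0]<45)).astype(np.uint8);m[:,:300]=0;m[:,430:]=0;m[:125]=0;m[260:]=0
    m=cv2.morphologyEx(m,cv2.MORPH_CLOSE,np.ones((5,5)))
    n,l,s,c=cv2.connectedComponentsWithStats(m);k=1+np.argmax(s[1:,4])
    cs,_=cv2.findContours((l==k).astype(np.uint8),0,cv2.CHAIN_APPROX_NONE)
    P=cs[0][:,0,:].astype(float)
    W=np.array([ray('scene',u,v,.2)[:2] for u,v in P]).astype(np.float32)
    (cx,cy),(w,h),a=cv2.minAreaRect(W*1000)
    d=np.array([cx,cy])/1000-H
    yaw=(np.radians(a)+1.26+np.pi/4)%(np.pi/2)-np.pi/4
    print('area px',s[k,4],'size mm',round(w),round(h),'centre holder mm',(d@X*1000).round(1),(d@Y*1000).round(1),'yaw rel',yaw.round(3))
top()
A=np.array([ray('scene',*u,.2)[:2] for u in [(325,153),(376,146),(393,192),(334,203)]])-H
print((A@np.c_[X,Y]*1000).round(0))
E
python3 tp.py
```

```text
area px 2794 size mm 109 89 centre holder mm -45.4 -2.5 yaw rel -0.027
[[ -5. -61.]
 [-95. -49.]
 [-85.  49.]
 [ 13.  40.]]
```

The top face fits as 109×89 mm, a very good match. The carton is at x = −45.4 mm with a yaw of about −0.03, so it is nearly flush. One gentle push on its −y side should square it.

{"method": "carry_out", "body": {
  "series": [
    {"dp": [0.08, -0.25, 0], "roll": 0, "gripper": -1},
    {"dp": [0.06, -0.19, 0], "roll": 0, "gripper": -1},
    {"dp": [0.045, -0.143, 0], "roll": 0, "gripper": -1},
    {"dp": [0, 0, 0], "roll": 0, "gripper": -1}
  ]
}}

```text
clock: 6.52
eef_pos: [0.4359, 0.1317, 0.0054]
tcp_rot: [[-0.951, -0.309, 0.001], [-0.309, 0.951, 0.001], [-0.001, 0.001, -1.0]]
wrist_force: [-0.6, 2.3, 0.2]
grip_width: 0.0854
grasp_force: 0.0
```

```bash
python3 tp.py; python3 s.py
```

```text
area px 2852 size mm 110 91 centre holder mm -36.5 -3.8 yaw rel 0.009
[[ -5. -61.]
 [-95. -49.]
 [-85.  49.]
 [ 13.  40.]]
t 6.58 tcp [0.4358 0.1316 0.0053] holder xy -0.1617 -0.0434 tooly deg 108.0 F [-0.2  2.8 -0.7]
```

{"method": "carry_out", "body": {
  "series": [
    {"dp": [-0.05, 0.15, 0], "roll": 0, "gripper": -1},
    {"dp": [-0.08, 0.24, 0], "roll": 0, "gripper": -1},
    {"dp": [0, 0, 0], "roll": 0, "gripper": -1}
  ]
}}

```text
clock: 6.95
eef_pos: [0.43, 0.1482, 0.0053]
tcp_rot: [[-0.95, -0.311, -0.0], [-0.311, 0.95, 0.0], [0.0, 0.0, -1.0]]
wrist_force: [0.4, -0.3, 0.1]
grip_width: 0.0855
grasp_force: 0.0
```

```bash
python3 tp.py|head -1; python3 s.py; cat > hy.py <<'E'
from h import *
H=np.array([.5266,-.0090]);X=np.array([.306,-.952]);Y=np.array([.952,.306])
for c in('scene','side'):
    im=save(c,c+'5')
i=cv2.imread('pics/scene5.png')[190:290,280:420];j=cv2.imread('pics/side5.png')[230:330,230:370]
cv2.imwrite('pics/c5.png',np.vstack([cv2.resize(i,(700,300)) if 0 else cv2.resize(i,(420,300),interpolation=2),cv2.resize(j,(420,300),interpolation=2)]))
E
python3 hy.py
```

```text
area px 2788 size mm 109 89 centre holder mm -44.0 -2.6 yaw rel 0.005
t 7.0 tcp [0.4301 0.1476 0.0053] holder xy -0.1786 -0.044 tooly deg 108.1 F [0.1 0.5 0.4]
```

View pics/c5.png

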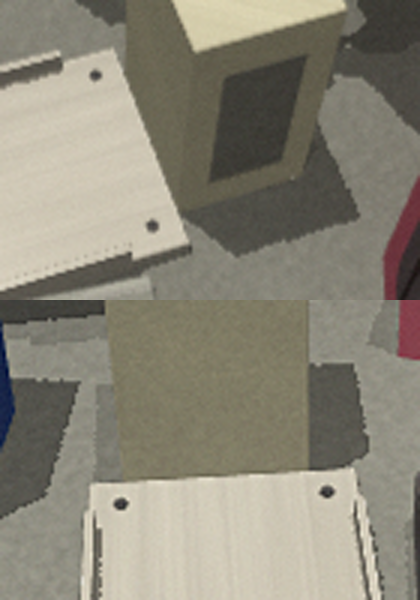

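Top crop: the foot's lower edge runs along the holder's front edge with no gap. Lower crop: the back face is parallel to the deck edge. The numbers agree (x = −44 mm, yaw 0.005). Now I'll raise the tool, centre it and push the top.

{"method": "carry_out", "body": {
  "series": [
    {"dp": [0.244, 0.078, 0.97], "roll": 0, "gripper": -1},
    {"dp": [0.244, 0.078, 0.97], "roll": 0, "gripper": -1},
    {"dp": [0.244, 0.078, 0.97], "roll": 0, "gripper": -1},
    {"dp": [0.244, 0.078, 0.97], "roll": 0, "gripper": -1},
    {"dp": [0, 0, 0], "roll": 0, "gripper": -1}
  ]
}}

```text
clock: 7.72
eef_pos: [0.4716, 0.1601, 0.1632]
tcp_rot: [[-0.951, -0.308, 0.006], [-0.308, 0.951, 0.002], [-0.006, -0.0, -1.0]]
wrist_force: [-0.2, -0.0, -0.1]
grip_width: 0.0856
grasp_force: 0.0
```

{"method": "carry_out", "body": {
  "series": [
    {"dp": [0.092, -0.286, 0], "roll": 0, "gripper": -1},
    {"dp": [0.092, -0.286, 0], "roll": 0, "gripper": -1},
    {"dp": [0.076, -0.238, 0], "roll": 0, "gripper": -1},
    {"dp": [0.076, -0.238, 0], "roll": 0, "gripper": -1}
  ]
}}

```text
clock: 8.22
eef_pos: [0.4828, 0.1171, 0.1601]
tcp_rot: [[-0.951, -0.309, -0.001], [-0.309, 0.951, 0.0], [0.001, 0.0, -1.0]]
wrist_force: [-0.9, 2.1, 2.5]
grip_width: 0.0854
grasp_force: 0.9
```

```bash
python3 tp.py|head -1; python3 s.py
```

```text
area px 2710 size mm 113 91 centre holder mm -31.3 -4.3 yaw rel 0.004
t 8.28 tcp [0.4833 0.1156 0.1601] holder xy -0.1318 -0.0031 tooly deg 107.9 F [-0.4  0.5 -1.4]
```

{"method": "carry_out", "body": {
  "series": [
    {"dp": [0.092, -0.286, 0], "roll": 0, "gripper": -1},
    {"dp": [0.092, -0.286, 0], "roll": 0, "gripper": -1},
    {"dp": [0.092, -0.286, 0], "roll": 0, "gripper": -1},
    {"dp": [0.092, -0.286, 0], "roll": 0, "gripper": -1},
    {"dp": [0.092, -0.286, 0], "roll": 0, "gripper": -1}
  ]
}}

```text
clock: 8.9
eef_pos: [0.5015, 0.0592, 0.1605]
tcp_rot: [[-0.951, -0.309, 0.0], [-0.309, 0.951, -0.0], [0.0, -0.0, -1.0]]
wrist_force: [-0.7, 0.5, 0.3]
grip_width: 0.0855
grasp_force: 0.1
```

```bash
python3 s.py side side6
```

```text
t 8.9 tcp [0.5015 0.0592 0.1605] holder xy -0.0726 -0.0031 tooly deg 108.0 F [-0.7  0.5  0.3]
```

View pics/side6.png

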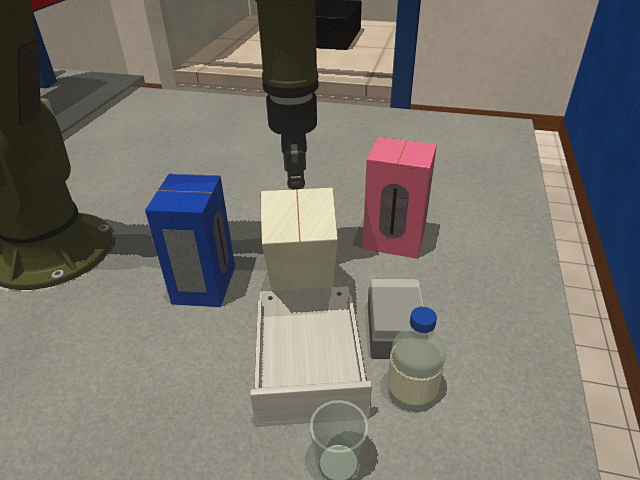

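The carton leans about 25° over the edge, its top at (298,215), and it is straight. I'll keep pushing.

{"method": "carry_out", "body": {
  "series": [
    {"dp": [0.092, -0.286, 0], "roll": 0, "gripper": -1},
    {"dp": [0.092, -0.286, 0], "roll": 0, "gripper": -1},
    {"dp": [0.076, -0.238, 0], "roll": 0, "gripper": -1},
    {"dp": [0, 0, 0], "roll": 0, "gripper": -1},
    {"dp": [0, 0, 0], "roll": 0, "gripper": -1}
  ]
}}

```text
clock: 9.57
eef_pos: [0.5115, 0.0284, 0.1605]
tcp_rot: [[-0.951, -0.309, -0.0], [-0.309, 0.951, 0.0], [0.0, 0.0, -1.0]]
wrist_force: [0.1, 0.1, 0.2]
grip_width: 0.0854
grasp_force: 0.0
```

```bash
python3 s.py side side7
```

```text
t 9.57 tcp [0.5115 0.0284 0.1605] holder xy -0.0402 -0.0029 tooly deg 108.0 F [0.1 0.1 0.2]
```

View pics/side7.png

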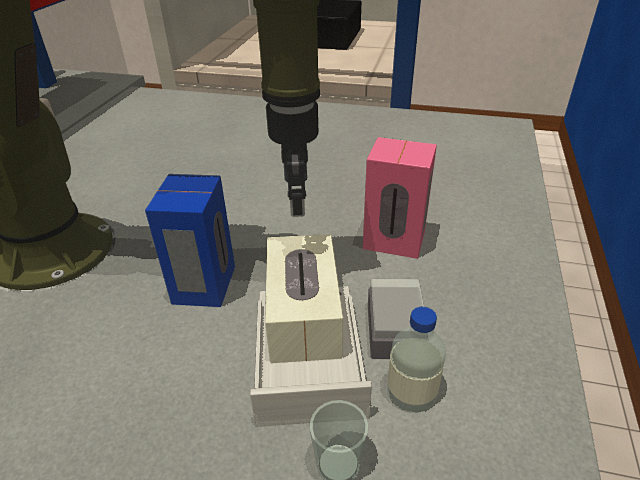

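The carton now lies front up in the holder with the oval panel on top at (302,275), straight within the rails. I'll back off, lower the tool and measure.

{"method": "carry_out", "body": {
  "series": [
    {"dp": [-0.29, 0.9, 0], "roll": 0, "gripper": -1},
    {"dp": [-0.29, 0.9, 0], "roll": 0, "gripper": -1},
    {"dp": [0, 0, -1], "roll": 0, "gripper": -1},
    {"dp": [0, 0, -1], "roll": 0, "gripper": -1},
    {"dp": [0, 0, -1], "roll": 0, "gripper": -1}
  ]
}}

```text
clock: 10.25
eef_pos: [0.4885, 0.1008, 0.0396]
tcp_rot: [[-0.951, -0.31, 0.001], [-0.31, 0.951, 0.001], [-0.001, 0.0, -1.0]]
wrist_force: [0.8, -0.6, 0.1]
grip_width: 0.0852
grasp_force: 0.0
```

```bash
cat > ly.py <<'E'
from h import *
H=np.array([.5266,-.0090]);X=np.array([.306,-.952]);Y=np.array([.952,.306])
L=[boxpts(0,.2,-.055,.055,.014,.104)]
def seed(c,xh): 
    q=H+X*xh; return tuple(int(v) for v in proj(c,[*q,.104]))
ms={c:mask(c,'carton',seed(c,.12)) for c in('scene','side')}
ms={c:m for c,m in ms.items() if m is not None}
p,f=fit(L,ms,[*(H+X*.02),-1.26]);d=p[:2]-H
print(list(ms),'near end holder',(d@X).round(4),(d@Y).round(4),'yaw rel',(p[2]+1.26).round(3),'cost',round(f,3))
E
python3 ly.py; python3 s.py
```

```text
['scene', 'side'] near end holder -0.0353 -0.003 yaw rel -0.007 cost 0.06
t 10.45 tcp [0.4881 0.1005 0.0407] holder xy -0.116 -0.0031 tooly deg 108.1 F [-0.6  0.4  0.7]
```

{"method": "carry_out", "body": {
  "series": [
    {"dp": [0.122, -0.38, 0], "roll": 0, "gripper": -1},
    {"dp": [0.122, -0.38, 0], "roll": 0, "gripper": -1},
    {"dp": [0.122, -0.38, 0], "roll": 0, "gripper": -1},
    {"dp": [0.122, -0.38, 0], "roll": 0, "gripper": -1},
    {"dp": [0.122, -0.38, 0], "roll": 0, "gripper": -1}
  ]
}}

```text
clock: 11.08
eef_pos: [0.5138, 0.0235, 0.0415]
tcp_rot: [[-0.951, -0.309, 0.002], [-0.309, 0.951, 0.001], [-0.002, 0.0, -1.0]]
wrist_force: [-2.5, 4.5, 6.1]
grip_width: 0.0858
grasp_force: 2.5
```

```bash
python3 ly.py; python3 s.py
```

```text
['scene', 'side'] near end holder 0.0404 -0.0054 yaw rel 0.002 cost 0.216
t 11.28 tcp [0.5129 0.0227 0.0407] holder xy -0.0343 -0.0033 tooly deg 107.9 F [-0.1  0.3  0.2]
```

{"method": "carry_out", "body": {
  "series": [
    {"dp": [0.046, -0.143, 0], "roll": 0, "gripper": -1},
    {"dp": [0.03, -0.095, 0], "roll": 0, "gripper": -1}
  ]
}}

```text
clock: 11.52
eef_pos: [0.5158, 0.0149, 0.0405]
tcp_rot: [[-0.951, -0.31, -0.0], [-0.31, 0.951, 0.0], [0.0, 0.0, -1.0]]
wrist_force: [-1.0, 2.7, 0.9]
grip_width: 0.0853
grasp_force: 0.0
```

{"method": "carry_out", "body": {
  "series": [
    {"dp": [0.03, -0.095, 0], "roll": 0, "gripper": -1}
  ]
}}

```text
clock: 11.65
eef_pos: [0.5163, 0.0128, 0.0405]
tcp_rot: [[-0.95, -0.311, -0.001], [-0.311, 0.95, 0.002], [0.0, 0.002, -1.0]]
wrist_force: [-7.8, 15.2, 6.6]
grip_width: 0.0855
grasp_force: 0.5
```

{"method": "carry_out", "body": {
  "series": [
    {"dp": [0.023, -0.07, 0], "roll": 0, "gripper": -1}
  ]
}}

```text
clock: 11.78
eef_pos: [0.5161, 0.0128, 0.0406]
tcp_rot: [[-0.95, -0.313, -0.003], [-0.313, 0.95, 0.005], [0.001, 0.005, -1.0]]
wrist_force: [-10.8, 21.9, 10.3]
grip_width: 0.0858
grasp_force: 2.6
```

```bash
python3 ly.py; python3 s.py
```

```text
['scene', 'side'] near end holder 0.0501 -0.0042 yaw rel -0.013 cost 0.23
t 11.97 tcp [0.516  0.0128 0.0406] holder xy -0.024 -0.0034 tooly deg 108.3 F [-8.4 16.4  7.8]
```

The force rose to about 22 N with the TCP stalled and the near end at 50 mm, so the carton is against the stop. I'll back off and check.

{"method": "carry_out", "body": {
  "series": [
    {"dp": [-0.1, 0.3, 0], "roll": 0, "gripper": -1},
    {"dp": [-0.29, 0.9, 0], "roll": 0, "gripper": -1},
    {"dp": [-0.29, 0.9, 0], "roll": 0, "gripper": -1},
    {"dp": [-0.29, 0.9, 0.3], "roll": 0, "gripper": -1},
    {"dp": [0, 0.9, 1], "roll": 0, "gripper": -1}
  ]
}}

```text
clock: 12.6
eef_pos: [0.4771, 0.164, 0.0914]
tcp_rot: [[-0.951, -0.309, -0.005], [-0.309, 0.951, -0.002], [0.005, -0.001, -1.0]]
wrist_force: [1.4, -0.0, -0.0]
grip_width: 0.0854
grasp_force: 0.0
```

{"method": "carry_out", "body": {
  "series": [
    {"dp": [0, 0.9, 1], "roll": 0, "gripper": -1},
    {"dp": [0, 0.5, 1], "roll": 0, "gripper": -1},
    {"dp": [0, 0, 0], "roll": 0, "gripper": -1}
  ]
}}

```text
clock: 12.98
eef_pos: [0.4806, 0.2226, 0.1754]
tcp_rot: [[-0.95, -0.311, 0.006], [-0.311, 0.95, 0.003], [-0.006, 0.001, -1.0]]
wrist_force: [0.5, 0.5, 0.1]
grip_width: 0.0855
grasp_force: 0.0
```

```bash
python3 ly.py; python3 s.py; python3 - <<'E'
from h import *
a=save('scene','s8');b=save('side','d8')
cv2.imwrite('pics/f8.png',np.hstack([cv2.resize(a[150:375,110:410],(400,300),interpolation=2),cv2.resize(b[200:470,180:540],(400,300),interpolation=2)])[:,:,::-1])
E
```

```text
['scene', 'side'] near end holder 0.0496 -0.0042 yaw rel -0.013 cost 0.247
t 13.18 tcp [0.4788 0.2185 0.1713] holder xy -0.2312 0.0241 tooly deg 107.9 F [-1.1  0.5 -0.6]
```

View pics/f8.png

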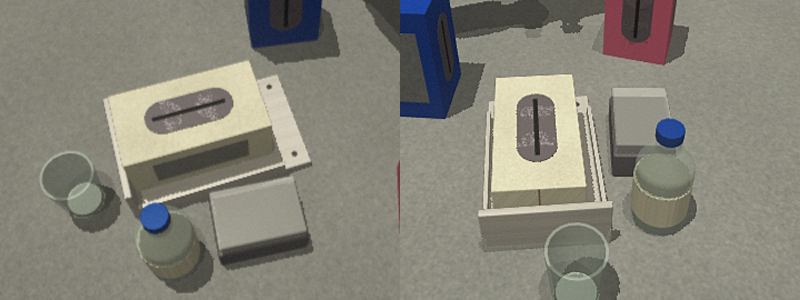

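It is home, panel up, and the bottle, beaker and tip box haven't moved. One accurate yaw check from the top face before handing in.

```bash
python3 - <<'E'
from h import *
H=np.array([.5266,-.0090]);X=np.array([.306,-.952]);Y=np.array([.952,.306])
u=np.array([[108,97],[248,62],[273,120],[128,166]])*[.75,.75]+[110,150]
A=(np.array([ray('scene',*p,.104)[:2] for p in u])-H)@np.c_[X,Y]*1000
print(A.round(1))
im=read_camera('scene');hsv=cv2.cvtColor(im,cv2.COLOR_RGB2HSV)
pred=np.array([proj('scene',[*(H+X*a+Y*b),.104]) for a,b in[(.04,-.07),(.04,.065),(.246,.065),(.246,-.07)]])
roi=np.zeros((480,640),np.uint8);cv2.fillConvexPoly(roi,pred.astype(int),1)
m=((hsv[:,:,2]>165)&(hsv[:,:,1]>35)).astype(np.uint8)*roi
n,l,s,c=cv2.connectedComponentsWithStats(m);k=1+np.argmax(s[1:,4])
P=cv2.findContours((l==k).astype(np.uint8),0,1)[0][0][:,0]
W=np.array([ray('scene',*p,.104)[:2] for p in P.astype(float)]).astype(np.float32)*1000
(cx,cy),wh,a=cv2.minAreaRect(W);d=np.array([cx,cy])/1000-H
print(s[k,4],np.round(wh),'centre',(d@X*1000).round(1),(d@Y*1000).round(1),'yaw',((np.radians(a)+1.26+np.pi/4)%(np.pi/2)-np.pi/4).round(3))
E
```

```text
[[249.2 -57.2]
 [ 52.4 -53.2]
 [ 47.7  45.5]
 [243.7  51.6]]
4386 [110. 197.] centre 148.8 -4.0 yaw -0.006
```

```bash
python3 -c "
from station import *;print(hand_in())"
```

```text
the job is handed in; nothing more can be done
None
```

The job is handed in: the carton was slid square to the holder's front edge, tipped over it, and pushed home, lying panel-up against the back stop (near end at about 50 mm, yaw about −0.006 rad), with the bottle, beaker and tip box undisturbed at about 13 s on the clock.

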